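# Pulse a cinnamon stick in the bayonet-lid spice mill

## Robot

A 6-joint arm with a two-finger parallel gripper is mounted at the origin on a cart in front of the work surface, level with it; the furniture and walls round the work are solid. World frame = base frame: x ahead of the robot, y to its left, z up, the work surface at z = 0. Lengths are in m, angles in rad, forces in N, time in s.
With the tool pointing down it reaches from about 0.25 to 0.775 m from the base axis. Payload 4 kg.
Tool frame: the origin (TCP) lies at the very end of the fingers, on their centre line; the grasp point (between the pads) lies 19 mm behind it (robot.grip_point_offset is the distance from the TCP to the grasp point, in m); z points along the fingers, y is the line along which they close (so a half turn about z gives the same grasp; the last joint's range is limited). The gripper opens to 94 mm and grips with 3 to 60 N. Pads are 16 mm wide; open, the fingers measure 119 mm over their backs; the gripper's body (75 mm by 177 mm) begins 78 mm behind the grasp point.
Start: joints at [1.136, 0.087, 1.371, -0, 1.684, -0.103], TCP at [0.179, 0.52, 0.206] pointing down, gripper open.
Joint ranges: [-3.1, 3.1], [-0.76, 2.03], [0.27, 2.55], [-1.08, 4.22], [0.17, 2.65], [-2.57, 2.57]. Speed limits (rad/s): [2.79, 2.79, 3.14, 3.14, 3.14, 3.14].

## Interface

Orientations are given as a 3x3 rotation matrix whose columns are the frame's x, y, z axes.
In Python, from cell import robot, imaging gives the robot as it stands.
- The arm moves only by the tool move_arm, never from a script. Its argument "motion" is one flat list of numbers, 5 for each row, row after row: the finger opening in mm, from 0 to 94, then the shift along the world's x, y, z in mm, then the turn about the world's z in rad. A call has 1 to 10 rows; each row shifts and turns the commanded pose from where the row before left it; what a row does not reach is not made up. A row lasts 1/12 s, in which the tool goes at most 41.7 mm and 7.16 degrees, less where a joint would pass 70% of its speed; a pose out of reach is approached as far as the arm can. A call is refused whole if a number of a shift passes 41.7 or a number of a turn 0.125, either way. A call with a gripper value outside its range is refused whole. The fingers move at their own pace and stop on an object; "squeeze" is the grip in N (left out, the last holds). Time passes only in rows, so rows that do not move let the fingers close. It gives the time, the measured TCP pose, the force, the opening and the grip force at its end, in the units of the state.
- robot.read_state(): the state, without advancing time (a new reading comes with each control period).
- imaging.read_camera(name): name is "side" or "top"; returns (picture, depth): 480x640x3 uint8, red, green, blue; 480x640 float32, m along the optical axis (not along the pixel's ray), 0 where there is no reading.
- imaging.camera_params(name): a dict with "fx", "fy", "cx", "cy" (pixels), "k1" (the pictures are not rectified: a ray, as slopes to the right and down, at radius r is drawn at 1 + k1 r^2 times it, then the intrinsics apply), "R" (3x3) and "t" (3): a world point X has camera coordinates R X + t. Camera axes: x right, y down, z forward; pixel columns grow to the right and rows downward; lengths in m; the calibration is good to about 2 mm. A picture is of the moment at which its call begins. camera_params takes no time and is no camera call.
- robot.close_job(): hands the job in; it is judged then, once.
The state is a dict: "clock": time; "joints": joint angles; "qd": joint speeds; "effort": joint torques, N m; "ee_pos": TCP position; "eef_rot": TCP orientation; "force": force on the tool from outside, world axes, zero at the start; "moment": the same for the moment, N m; "gripper_width": finger opening in m; "grip_force": force on a finger pad.
Only numpy, scipy, OpenCV 4.12 (cv2) and the standard library are available. Lean on these libraries where they do the work, as an engineer would, in place of code of your own. Each camera call takes 0.05 s, during which the arm holds its last target. There are 200 camera calls.

## Task

Take the cinnamon stick off the scale and drop it into the bowl of the spice mill, then put the lid on with its two lugs down through the gaps in the collar so that it sits flat, and turn it clockwise (seen from above) to the pulse position, half way to the lock: the white lines of the lid at the yellow marks of the collar, never so far that it clicks into the lock at the red marks. The lid springs back if released, so finish while still gripping it and holding it still at the yellow marks; leave the other things on the table where they are.

Things in the scene. Friction and masses are not known exactly. Their poses are not given: they have to be found in the camera images.
- mill: Spice mill, fixed on the table: round steel body 115 mm across (124 at the foot), black bayonet collar on top, 119 mm across, flat top 112 mm above the origin (centre of the underside, z up). The mouth, 80 mm wide, opens into the bowl: floor at 47 mm, small blade in the middle up to 57 mm. A half turn of the mill makes no difference.
- mill_mouth (a point): Centre of the mouth at the height of the collar's flat top, axes as the mill's. The lip (5 mm thick) has two gaps, 19 mm wide, out to 47.5 mm from the axis, at +x and -x, beside white marks on the collar. Clockwise from above (negative about z) of each white mark are a yellow mark at 0.70 rad (pulse, half way) and a red one at 1.40 rad (lock).
- lid: Mill lid, loose, about 100 g, dark grey disc 94 mm across on a skirt 13 mm high, 75 mm across (69 at its lower edge); origin at the centre of the skirt's underside, z up, standing on it. Two round-ended lugs along +x and -x reach 45 mm from the axis, 12 mm wide, 2.5 to 6.5 mm above the origin. Seated, the disc rests on the collar: lid origin 99 mm above the mill's.
- lid_grip (a point): Top centre of the lid's black grip bar, 44 mm above the lid's origin, axes as the lid's. The bar runs along x, in line with the lugs and the lid's two white lines: 66 mm long, 20 wide, its sides 26 mm high. A half turn of the lid makes no difference. It enters with its x along the mill's x (play about 2.5 mm sideways, 0.08 rad in angle).
- pulse_ring (a joint): Switch ring hidden under the lip, pushed clockwise by the lugs against a return spring (0.06 N m at rest, 0.09 at the yellow mark). Radians, 0 at rest, grows clockwise. The lid first turns freely by about 0.1 rad: its turn from entry is this value + 0.1, so 0.6 is the yellow mark. Lock balls resist from about 0.95 and click in at 1.15; end stop 1.31.
- cinnamon: Brown cinnamon stick (double scroll), 50 mm long, 17 mm wide, 9 mm thick, about 14 g, lying on the scale's pan. Origin at the centre of its underside, x along its length.
- scale: White portable scale, fixed, 260 x 184 mm, origin at the centre of its underside, its display towards -x. The round steel pan, 152 mm across, is centred at x = 46 mm in its frame, its flat top 78 mm above the table.
- calculator: The black calculator, 118 x 68 x 18 mm, loose bystander, to be left alone; origin at the centre of its underside.
- weight: The brass check weight, 40 mm across, 30 mm high, loose bystander, to be left alone; origin at the centre of its underside.
- box_cutter: The orange box cutter, 90 x 42 x 22 mm, loose bystander, to be left alone; origin at the centre of its underside.
- scoop: The white scoop, 109 x 48 x 26 mm, loose bystander, to be left alone; origin at the centre of its underside.
- tin: The small hinged tin, 65 x 94 x 27 mm, loose bystander, to be left alone; origin at the centre of its underside.
Not all that is in view belongs to the job. Several things have the shape of the cinnamon; the one meant has the colours described above.

How it is judged:
By the outcome, as a careful person would: the job done as asked, in the order asked, and still so for the second after the job is handed in, while the arm keeps its last pose, push and grip.
It also fails if it takes over 64 s, if anything falls off the work surface, if the arm or the gripper's body presses on something with over 40 N, if the wrist force passes 120 N, or if a joint passes its speed limit or range.

## Working session

There is one attempt and no reset: what is moved stays moved. The work goes in short steps, Python scripts to look and compute and a tool call to move; the robot and the scene stay as the last step left them, time stands still between calls to the robot, and variables do not carry over. Pictures are saved under pics/ and viewed, at most 10 in all, crops included, and the job is handed in when it is done.

Besides the shell and the picture viewer there is one more tool, called after "Call:" by a JSON object that holds its "method" and its "body". move_arm: Moves the arm, as the interface text tells. Its arguments: {"type":"object","properties":{"motion":{"type":"array"},"squeeze":{"type":"number"}},"required":["motion"]}

```bash
mkdir -p pics; cat > h.py <<'E'
import numpy as np,cv2
from cell import robot,imaging
def snap(n):
    p,d=imaging.read_camera(n); np.savez(f'/tmp/{n}.npz',p=p,d=d); return p,d
def load(n):
    z=np.load(f'/tmp/{n}.npz'); return z['p'],z['d']
def rays(n,uv):
    c=imaging.camera_params(n); uv=np.asarray(uv,float).reshape(-1,1,2)
    K=np.array([[c['fx'],0,c['cx']],[0,c['fy'],c['cy']],[0,0,1.]])
    s=cv2.undistortPoints(uv,K,np.array([c['k1'],0,0,0,0.])).reshape(-1,2)
    return np.c_[s,np.ones(len(s))],np.array(c['R']),np.array(c['t'])
def at_z(n,uv,z):
    s,R,t=rays(n,uv); d=s@R; o=-R.T@t
    return o+d*((z-o[2])/d[:,2])[:,None]
def at_depth(n,uv,d):
    s,R,t=rays(n,uv); return (s*np.asarray(d)[:,None]-t)@R
def proj(n,X):
    c=imaging.camera_params(n); K=np.array([[c['fx'],0,c['cx']],[0,c['fy'],c['cy']],[0,0,1.]])
    return cv2.projectPoints(np.asarray(X,float).reshape(-1,1,3),cv2.Rodrigues(np.array(c['R']))[0],np.array(c['t'],float),K,np.array([c['k1'],0,0,0,0.]))[0].reshape(-1,2)
def save(img,name): cv2.imwrite('pics/'+name,cv2.cvtColor(img,cv2.COLOR_RGB2BGR))
E
python3 - <<'E'
from h import *
for n in('top','side'):
    p,d=snap(n); save(p,n+'0.png'); c=imaging.camera_params(n); print(n,c)
print(robot.read_state())
E
```

```text
top {'fx': 445.80356558601227, 'fy': 445.80356558601227, 'cx': 320.9099358127919, 'cy': 246.5008143441075, 'k1': -0.08280745887748582, 'R': array([[-0.01891192, -0.99981946,  0.00183777],
       [-0.98865474,  0.01842672, -0.14907132],
       [ 0.14901054, -0.00463614, -0.98882474]]), 't': array([0.02730514, 0.56476814, 1.2220575 ])}
side {'fx': 616.9741339388704, 'fy': 616.9741339388704, 'cx': 319.8480132094008, 'cy': 225.23630421648983, 'k1': -0.014763817500211654, 'R': array([[-0.90712504, -0.42039133,  0.01988181],
       [-0.28538631,  0.57971492, -0.76320723],
       [ 0.30931992, -0.69799838, -0.64584785]]), 't': array([0.53030028, 0.2310791 , 1.17888664])}
{'clock': 0.1, 'joints': array([ 1.13589284e+00,  8.78809157e-02,  1.37205328e+00,  4.09613590e-06,
        1.68361759e+00, -1.03104115e-01]), 'qd': array([-1.35927418e-04, -2.43845423e-03, -3.88017431e-03, -1.28049874e-03,
        2.65021969e-05,  6.42430480e-04]), 'effort': array([ 1.79206072e-03, -3.41250122e+01, -3.03303301e+01,  7.19632977e-02,
        3.03602626e-02, -8.56782344e-05]), 'ee_pos': array([0.17895993, 0.51955903, 0.20444661]), 'eef_rot': array([[-9.45457802e-01,  3.25743544e-01, -8.29115962e-04],
       [ 3.25744534e-01,  9.45456158e-01, -1.77503786e-03],
       [ 2.05685670e-04, -1.94830338e-03, -9.99998081e-01]]), 'force': array([ 0.442901  , -0.8651853 , -0.35868522]), 'moment': array([0.0481138 , 0.00420492, 0.03965679]), 'grip_force': 0.0, 'gripper_width': 0.09371970773325142}
```

View pics/top0.png

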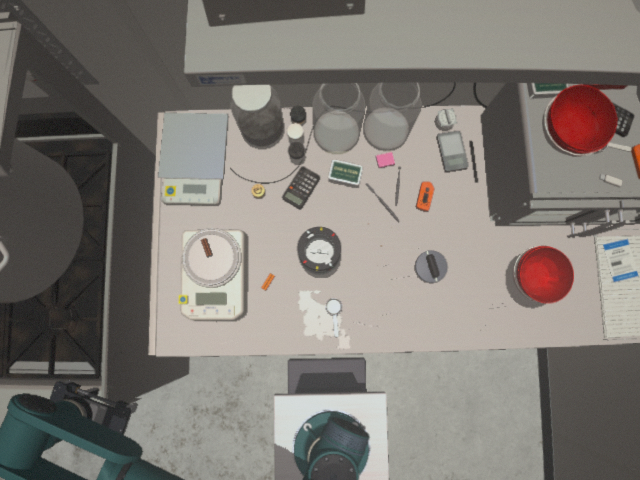

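View pics/side0.png

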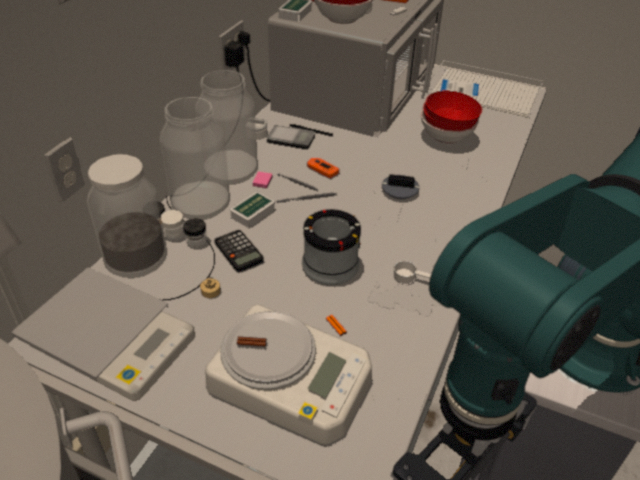

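The brown stick on the pan is at top (207,247) and side (252,342). The orange stick on the table at top (268,282) has the same shape but the wrong colour and place. The lid is at top (432,266) and the mill at top (319,250). Next I'll enlarge these to confirm.

```bash
python3 - <<'E'
from h import *
p,d=load('top'); q,e=load('side')
def crop(im,u,v,w,h,s): return cv2.resize(im[v:v+h,u:u+w],None,fx=s,fy=s,interpolation=cv2.INTER_CUBIC)
a=np.hstack([crop(p,292,220,56,60,5),crop(p,410,240,45,60,5),crop(p,183,222,58,60,5)])
b=np.hstack([crop(q,296,200,70,70,4),crop(q,375,165,50,70,4),crop(q,215,308,105,70,4)])
w=max(a.shape[1],b.shape[1]); f=lambda x:np.pad(x,((0,0),(0,w-x.shape[1]),(0,0)))
o=np.vstack([f(a),f(b)]);print(o.shape);save(o[:, :],'c0.png')
for n,uv in(('top',[(319,250),(207,247),(432,266),(300,262)]),('side',[(331,240),(252,342),(401,181)])):
    dd=[load(n)[1][v,u] for u,v in uv]; print(at_depth(n,uv,dd).round(4))
E
```

```text
(580, 900, 3)
[[ 0.553   0.0223  0.0583]
 [ 0.5635  0.3309  0.0833]
 [ 0.5032 -0.2964  0.0447]
 [ 0.5243  0.0774  0.0226]]
[[ 0.535   0.0592  0.1091]
 [ 0.5603  0.3351  0.0837]
 [ 0.5008 -0.2911  0.0366]]
```

View pics/c0.png

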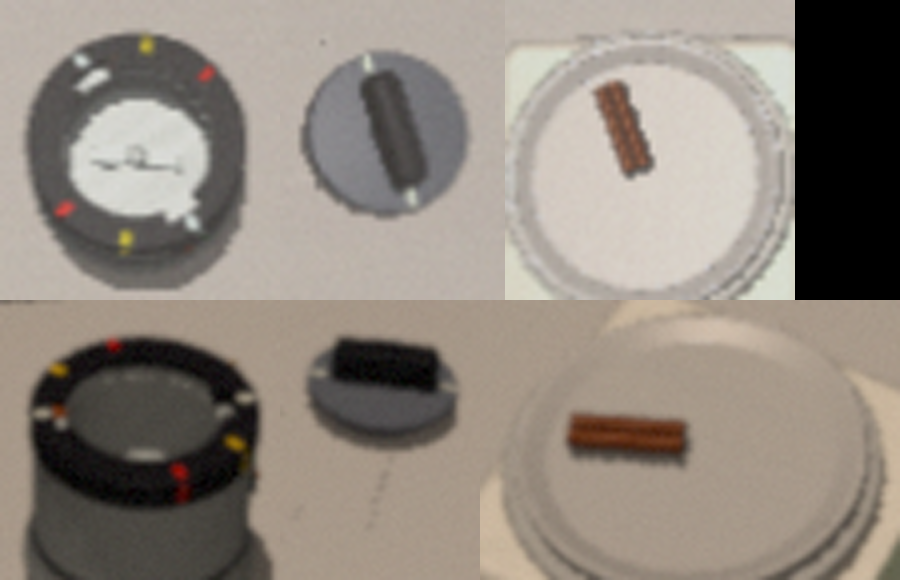

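The crop confirms it: the stick on the pan, crop (626,129), is the brown double scroll. The mill's white marks are at crop (82,61) and (193,222). The lid's lines are at (368,62) and (413,198).

```bash
python3 - <<'E'
from h import *
def T(pts,x0,y0,u0,v0,s): return (np.array(pts,float)-[x0,y0]+.5)/s-.5+[u0,v0]
def rep(lbl,n,uv,z):
    X=at_z(n,uv,z)
    for i in range(0,len(X),2):
        a,b=X[i],X[i+1]; print(lbl,n,'mid',((a+b)/2).round(4)[:2],'len',round(np.hypot(*(a-b)[:2]),4),'ang',round(np.arctan2(*(a-b)[1::-1])%np.pi,3))
rep('mill w,y,r','top',T([(82,61),(193,222),(146,45),(125,239),(206,74),(65,209)],0,0,292,220,5),.112)
rep('mill w,y,r','side',T([(42,412),(245,397),(59,370),(235,443),(114,346),(180,471)],0,300,296,200,4),.112)
rep('lid','top',T([(368,62),(413,198)],280,0,410,240,5),.018)
rep('lid','side',T([(318,374),(448,388)],280,300,375,165,4),.018)
rep('cin','top',T([(611,85),(641,172)],505,0,183,222,5),.087)
rep('cin','side',T([(570,430),(685,433)],480,300,215,308,4),.087)
# depth-based: fit by height band
for n in('top','side'):
    p,d=load(n); vv,uu=np.mgrid[0:480,0:640]; m=d>0
    X=at_depth(n,np.c_[uu[m],vv[m]],d[m])
    def sel(c,r,z0,z1): k=(np.hypot(X[:,0]-c[0],X[:,1]-c[1])<r)&(X[:,2]>z0)&(X[:,2]<z1); return X[k]
    for l,c,r,z0,z1 in(('collar',(.54,.04),.09,.106,.118),('disc',(.503,-.292),.07,.012,.026),('bar',(.503,-.292),.06,.038,.05)):
        S=sel(c,r,z0,z1)
        if len(S)>20:
            ce,wh,an=cv2.minAreaRect(S[:,:2].astype(np.float32)); cc,_=cv2.minEnclosingCircle(S[:,:2].astype(np.float32))
            w=np.linalg.eigh(np.cov(S[:,:2].T))[1][:,1]
            print(n,l,len(S),np.round(ce,4),np.round(wh,4),'circ',np.round(cc,4),'z',np.median(S[:,2]).round(4),'pc',(np.arctan2(w[1],w[0])%np.pi).round(3))
E
```

```text
mill w,y,r top mid [0.5512 0.0221] len 0.1055 ang 0.58
mill w,y,r top mid [0.5511 0.023 ] len 0.1056 ang 3.017
mill w,y,r top mid [0.5512 0.0228] len 0.105 ang 2.321
mill w,y,r side mid [0.5505 0.0216] len 0.105 ang 0.571
mill w,y,r side mid [0.5493 0.0223] len 0.105 ang 3.018
mill w,y,r side mid [0.5488 0.0227] len 0.103 ang 2.323
lid top mid [ 0.5072 -0.3024] len 0.0825 ang 0.27
lid side mid [ 0.5036 -0.3   ] len 0.0807 ang 0.279
cin top mid [0.5621 0.3305] len 0.0518 ang 0.347
cin side mid [0.5612 0.3349] len 0.0496 ang 0.418
top collar 779 [0.5503 0.0236] [0.1155 0.1174] circ [0.5512 0.024 ] z 0.112 pc 2.135
top disc 648 [ 0.506  -0.3006] [0.0932 0.0925] circ [ 0.5068 -0.3017] z 0.0186 pc 1.73
top bar 149 [ 0.506  -0.3011] [0.0647 0.0203] circ [ 0.5063 -0.3021] z 0.0432 pc 0.284
side collar 1035 [0.5497 0.0248] [0.1175 0.1216] circ [0.5502 0.0257] z 0.1109 pc 1.997
side disc 459 [ 0.5041 -0.2975] [0.0934 0.092 ] circ [ 0.5049 -0.3004] z 0.0176 pc 0.257
side bar 138 [ 0.5038 -0.2991] [0.064  0.0255] circ [ 0.5033 -0.2969] z 0.042 pc 0.225
```

Call:
{"method": "move_arm", "body": {"motion": [40,36,-18,0,0.07,40,36,-18,0,0.07,40,36,-18,0,0.07,40,36,-18,0,0.07,40,36,-18,0,0.07,40,36,-18,0,0.07,40,36,-18,0,0.07,40,36,-18,0,0.07,40,36,-18,0,0.07,40,36,-18,0,0.07], "squeeze": 10}}

```text
clock: 0.93
ee_pos: [0.5405, 0.3387, 0.2048]
eef_rot: [[-0.932, -0.363, -0.001], [-0.363, 0.932, -0.0], [0.001, 0.0, -1.0]]
force: [0.8, 1.1, 0.3]
gripper_width: 0.0404
grip_force: 0.0
```

Call:
{"method": "move_arm", "body": {"motion": [40,11,-4,-10,0,40,11,-3,-20,0,40,0,0,-30,0,40,0,0,-30,0,40,0,0,-20,0,40,0,0,-13,0,40,0,0,0,0,40,0,0,0,0]}}

```text
clock: 1.6
ee_pos: [0.5607, 0.3333, 0.0821]
eef_rot: [[-0.933, -0.36, -0.001], [-0.36, 0.933, 0.0], [0.001, 0.0, -1.0]]
force: [0.1, 0.1, 0.3]
gripper_width: 0.0398
grip_force: 0.0
```

```bash
python3 - <<'E'
from h import *
p,d=snap('side'); save(cv2.resize(p[270:400,180:340],None,fx=5,fy=4.6,interpolation=cv2.INTER_CUBIC),'c1.png')
E
```

```text
(no output)
```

View pics/c1.png

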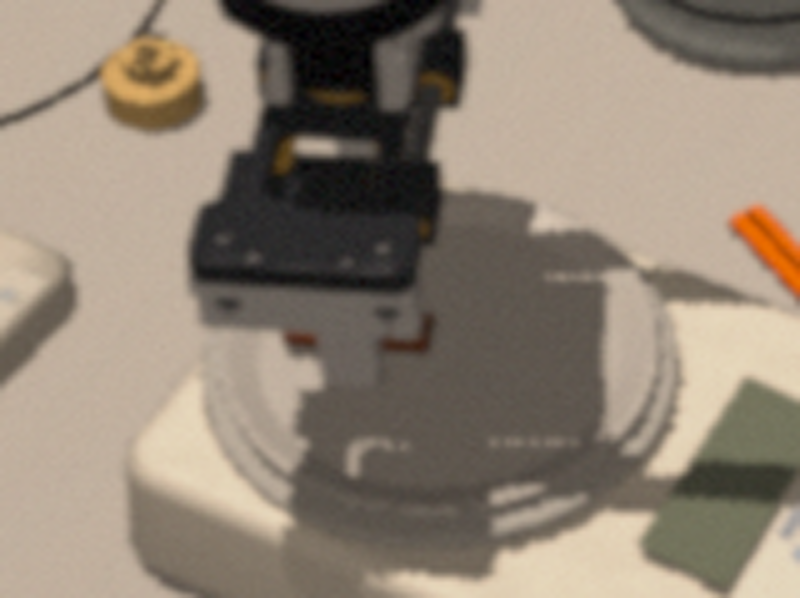

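The stick's ends show at crop (295,338) and (430,330) on either side of the finger at (350,350), so the fingers straddle it about the middle. I'll close and lift.

Call:
{"method": "move_arm", "body": {"motion": [0,0,0,-1,0,0,0,0,0,0,0,0,0,0,0,0,0,0,0,0,0,0,0,0,0,0,0,0,15,0,0,0,0,30,0,0,0,0,30,0,0,0,0,15,0,0,0,0,0,0]}}

```text
clock: 2.48
ee_pos: [0.5634, 0.3341, 0.1775]
eef_rot: [[-0.933, -0.36, 0.009], [-0.36, 0.933, 0.004], [-0.01, 0.001, -1.0]]
force: [-0.5, 0.5, 1.1]
gripper_width: 0.0157
grip_force: 10.0
```

Call:
{"method": "move_arm", "body": {"motion": [0,-1,-20,0,0,0,-1,-33,0,0,0,-1,-35,0,0,0,-1,-35,0,0,0,-1,-35,0,0,0,-1,-35,0,0,0,-1,-35,0,0,0,-1,-35,0,0,0,-2,-28,0,0,0,-2,-20,0,0]}}

```text
clock: 3.32
ee_pos: [0.5481, 0.0194, 0.1696]
eef_rot: [[-0.934, -0.358, -0.003], [-0.358, 0.934, -0.001], [0.003, 0.0, -1.0]]
force: [0.8, 0.5, -0.9]
gripper_width: 0.0155
grip_force: 10.0
```

Call:
{"method": "move_arm", "body": {"motion": [0,0,0,-20,0,0,0,0,-30,0,0,0,0,-25,0,0,0,0,0,0,0,0,0,0,0]}}

```text
clock: 3.73
ee_pos: [0.5471, 0.0221, 0.0938]
eef_rot: [[-0.933, -0.36, -0.006], [-0.36, 0.933, 0.0], [0.006, 0.003, -1.0]]
force: [-0.1, -0.6, 0.2]
gripper_width: 0.0157
grip_force: 10.0
```

Call:
{"method": "move_arm", "body": {"motion": [0,3,0,-14,0,0,0,0,0,0,35,0,0,0,0,35,0,0,0,0,35,0,0,0,0,35,0,0,0,0,35,0,0,30,0,35,0,0,40,0,35,0,0,30,0,35,0,0,0,0]}}

```text
clock: 4.57
ee_pos: [0.5561, 0.0218, 0.1917]
eef_rot: [[-0.933, -0.36, 0.015], [-0.36, 0.933, -0.001], [-0.014, -0.006, -1.0]]
force: [0.2, 0.4, 1.1]
gripper_width: 0.0348
grip_force: 0.0
```

Call:
{"method": "move_arm", "body": {"motion": [45,-4,-20,0,-0.01,45,-5,-34,0,-0.01,45,-5,-36,0,-0.01,45,-5,-36,0,-0.01,45,-5,-36,0,-0.01,45,-5,-36,0,-0.01,45,-5,-36,-20,-0.01,45,-5,-36,-20,-0.01,45,-4,-32,-20,-0.01,45,-2,-22,-10,-0.006]}}

```text
clock: 5.4
ee_pos: [0.5051, -0.3042, 0.1096]
eef_rot: [[-0.964, -0.266, -0.003], [-0.266, 0.964, 0.001], [0.003, 0.002, -1.0]]
force: [-0.9, -0.7, -0.6]
gripper_width: 0.0452
grip_force: 0.0
```

```bash
python3 - <<'E'
from h import *
p,d=snap('top'); q,e=snap('side')
f=lambda im,u,v,w,h:cv2.resize(im[v:v+h,u:u+w],(400,400),interpolation=cv2.INTER_CUBIC)
save(np.hstack([f(p,290,220,60,60),f(q,296,200,70,70)]),'c2.png')
print(robot.read_state()['ee_pos'])
E
```

```text
[ 0.50476684 -0.3043316   0.10915283]
```

View pics/c2.png

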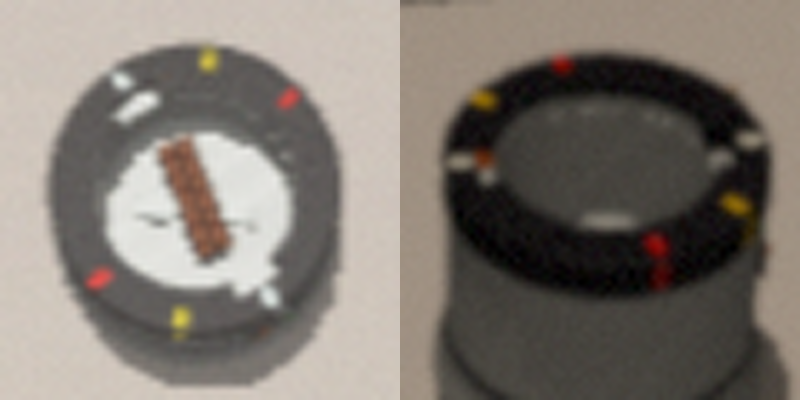

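The stick lies in the bowl (top crop (195,200)). Now for the lid.

Call:
{"method": "move_arm", "body": {"motion": [45,1,3,-20,0.006,45,0,0,-30,0,45,0,0,-20,0,45,0,0,-13,0,45,0,0,-3,0,45,0,0,0,0,45,0,0,0,0]}}

```text
clock: 6.08
ee_pos: [0.5093, -0.2992, 0.0282]
eef_rot: [[-0.961, -0.275, 0.002], [-0.275, 0.961, -0.001], [-0.002, -0.002, -1.0]]
force: [0.6, -0.8, -0.1]
gripper_width: 0.0452
grip_force: 0.0
```

Call:
{"method": "move_arm", "body": {"motion": [45,-3,-2,-4,0,45,0,0,-2,0,45,0,0,0,0,45,0,0,0,0,45,0,0,0,0]}}

```text
clock: 6.5
ee_pos: [0.5053, -0.3011, 0.0209]
eef_rot: [[-0.962, -0.274, 0.0], [-0.274, 0.962, -0.0], [-0.0, -0.0, -1.0]]
force: [-0.4, 0.9, -0.8]
gripper_width: 0.0449
grip_force: 0.0
```

Call:
{"method": "move_arm", "body": {"motion": [0,0,0,0,0,0,0,0,0,0,0,0,0,0,0,0,0,0,0,0,0,0,0,0,0,0,0,0,0,0,0,0,0,0,0,0,0,0,0,0,0,0,0,0,0,0,0,0,0,0], "squeeze": 40}}

```text
clock: 7.33
ee_pos: [0.5052, -0.301, 0.0205]
eef_rot: [[-0.962, -0.275, 0.0], [-0.275, 0.962, 0.0], [-0.0, -0.0, -1.0]]
force: [-0.4, 0.3, 0.4]
gripper_width: 0.0196
grip_force: 40.0
```

Call:
{"method": "move_arm", "body": {"motion": [0,0,0,15,0,0,0,0,30,0,0,0,0,40,0,0,0,0,40,0,0,0,0,30,0,0,0,0,15,0,0,0,0,0,0,0,0,0,0,0,0,0,0,0,0]}}

```text
clock: 8.08
ee_pos: [0.5043, -0.3004, 0.1881]
eef_rot: [[-0.962, -0.275, -0.003], [-0.275, 0.962, 0.002], [0.002, 0.003, -1.0]]
force: [-0.7, -0.7, -1.6]
gripper_width: 0.0194
grip_force: 40.0
```

Call:
{"method": "move_arm", "body": {"motion": [0,3,20,0,0.03,0,5,33,0,0.03,0,5,36,0,0.03,0,5,36,0,0.03,0,5,36,0,0.03,0,5,36,0,0.03,0,5,36,0,0.03,0,5,36,0,0.03,0,5,33,0,0.03,0,3,20,0,0.03]}}

```text
clock: 8.92
ee_pos: [0.5497, 0.0245, 0.1872]
eef_rot: [[-0.835, -0.55, -0.006], [-0.55, 0.835, 0.002], [0.004, 0.005, -1.0]]
force: [-1.0, 0.8, -0.6]
gripper_width: 0.0202
grip_force: 40.0
```

Call:
{"method": "move_arm", "body": {"motion": [0,0,0,-20,0,0,0,0,-15,0,0,0,0,0,0,0,0,0,0,0,0,0,0,0,0,0,0,0,0,0]}}

```text
clock: 9.42
ee_pos: [0.5515, 0.0206, 0.156]
eef_rot: [[-0.838, -0.546, 0.001], [-0.546, 0.838, 0.0], [-0.001, -0.0, -1.0]]
force: [0.0, 0.0, -1.1]
gripper_width: 0.0196
grip_force: 40.0
```

```bash
python3 - <<'E'
from h import *
p,d=snap('top'); q,e=snap('side')
f=lambda im,u,v,w,h:cv2.resize(im[v:v+h,u:u+w],(400,400),interpolation=cv2.INTER_CUBIC)
save(np.hstack([f(p,280,205,80,80),f(q,286,175,90,90)]),'c3.png')
s=robot.read_state();print(s['ee_pos'],np.arctan2(s['eef_rot'][1,1],s['eef_rot'][0,1]))
E
```

```text
[0.55171395 0.02061334 0.15649044] 2.148309122256547
```

View pics/c3.png

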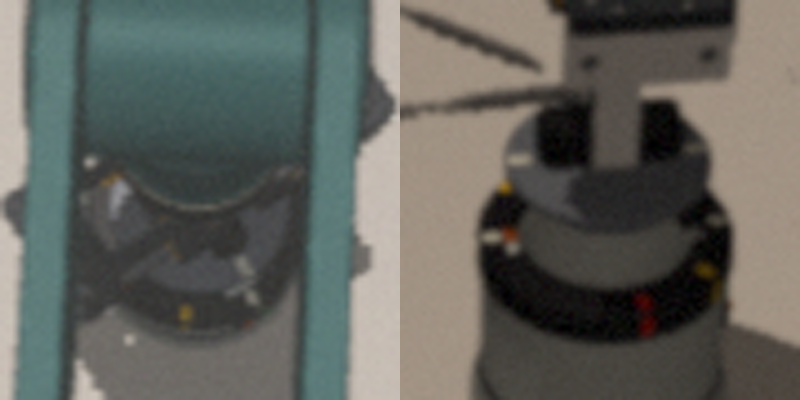

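The lid hangs above the mouth. Its lines are at side crop (518,160) and (693,148), with the collar's white marks below at (490,237) and (715,220).

```bash
python3 - <<'E'
from h import *
k=400/90
T=lambda pts:(np.array(pts,float)-[400,0]+.5)/k-.5+[286,175]
for pts,z in(([(518,160),(693,148)],.1538),([(490,237),(715,220)],.112)):
    a,b=at_z('side',T(pts),z); print((a+b)/2,np.hypot(*(a-b)[:2]),np.arctan2(*(a-b)[1::-1])%np.pi)
E
```

```text
[0.55187447 0.02033076 0.1538    ] 0.07978870305464164 0.567201010624914
[0.5507229  0.02270366 0.112     ] 0.10473737852548802 0.5730042565948604
```

Call:
{"method": "move_arm", "body": {"motion": [0,-1,2,-6,0,0,0,0,-6,0,0,0,0,-4,0,0,0,0,0,0,0,0,0,0,0]}}

```text
clock: 9.93
ee_pos: [0.5497, 0.023, 0.1388]
eef_rot: [[-0.837, -0.547, -0.001], [-0.547, 0.837, 0.0], [0.001, 0.001, -1.0]]
force: [0.4, 0.1, -1.1]
gripper_width: 0.0197
grip_force: 40.0
```

Call:
{"method": "move_arm", "body": {"motion": [0,0,0,-4,0,0,0,0,-4,0,0,0,0,-4,0,0,0,0,0,0,0,0,0,0,0]}}

```text
clock: 10.35
ee_pos: [0.5499, 0.023, 0.127]
eef_rot: [[-0.837, -0.547, -0.001], [-0.547, 0.837, 0.0], [0.001, 0.001, -1.0]]
force: [0.6, 0.6, -2.0]
gripper_width: 0.0195
grip_force: 40.0
```

Call:
{"method": "move_arm", "body": {"motion": [0,0,0,-3,0,0,0,0,-3,0,0,0,0,-2,0,0,0,0,0,0,0,0,0,0,0]}}

```text
clock: 10.77
ee_pos: [0.5502, 0.023, 0.1195]
eef_rot: [[-0.837, -0.547, 0.0], [-0.547, 0.837, 0.0], [-0.0, -0.0, -1.0]]
force: [0.5, 1.0, -1.1]
gripper_width: 0.0198
grip_force: 40.0
```

Call:
{"method": "move_arm", "body": {"motion": [0,0,0,-1,0,0,0,0,0,0,0,0,0,0,0]}}

```text
clock: 11.02
ee_pos: [0.5502, 0.023, 0.1195]
eef_rot: [[-0.837, -0.547, 0.001], [-0.547, 0.837, 0.0], [-0.001, -0.0, -1.0]]
force: [-2.0, 0.8, 4.8]
gripper_width: 0.0194
grip_force: 40.0
```

Call:
{"method": "move_arm", "body": {"motion": [0,0,0,0,-0.03,0,0,0,0,-0.06,0,0,0,0,-0.06,0,0,0,0,-0.06,0,0,0,0,-0.06,0,0,0,0,-0.06,0,0,0,0,-0.06,0,0,0,0,-0.06,0,0,0,0,-0.05,0,0,0,0,0], "squeeze": 55}}

```text
clock: 11.85
ee_pos: [0.5509, 0.0228, 0.1195]
eef_rot: [[-0.997, -0.077, 0.002], [-0.077, 0.997, -0.0], [-0.002, -0.0, -1.0]]
force: [-0.4, -0.4, 5.4]
gripper_width: 0.0201
grip_force: 55.0
```

Call:
{"method": "move_arm", "body": {"motion": [0,0,0,0,-0.06,0,0,0,0,-0.06,0,0,0,0,-0.05,0,0,0,0,-0.03,0,0,0,0,0,0,0,0,0,0]}}

```text
clock: 12.35
ee_pos: [0.5509, 0.0228, 0.1195]
eef_rot: [[-0.993, 0.12, 0.002], [0.12, 0.993, -0.0], [-0.002, -0.0, -1.0]]
force: [0.6, -1.0, 5.2]
gripper_width: 0.0195
grip_force: 55.0
```

```bash
python3 - <<'E'
from h import *
p,d=snap('top'); q,e=snap('side')
f=lambda im,u,v,w,h:cv2.resize(im[v:v+h,u:u+w],(400,400),interpolation=cv2.INTER_CUBIC)
save(np.hstack([f(p,280,205,80,80),f(q,291,190,80,80)]),'c4.png')
s=robot.read_state();print(s['ee_pos'],np.arctan2(s['eef_rot'][1,1],s['eef_rot'][0,1]),s['force'],s['moment'],s['qd'].round(3))
E
```

```text
[0.55092866 0.02279201 0.11948091] 1.4507586374494377 [-0.23247752 -0.55316283  4.83718959] [-0.08690287  0.16293922  0.08132299] [ 0.001 -0.    -0.     0.     0.001  0.001]
```

View pics/c4.png

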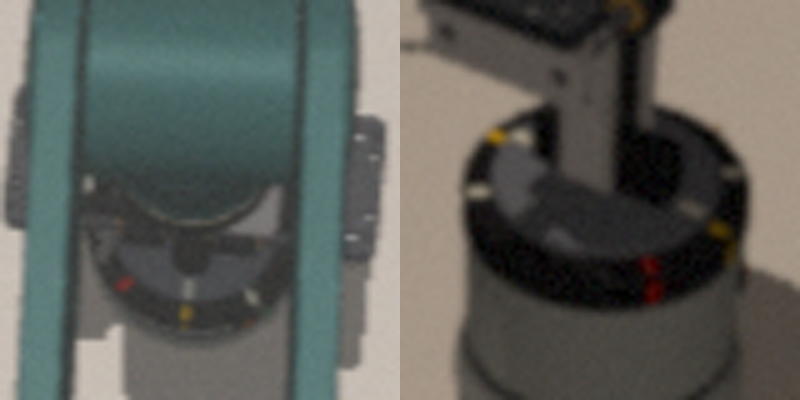

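The lid sits flat in the collar. Its lines are at side crop (522,135) and (692,207), beside the yellow marks at (497,137) and (719,230). I'll check the angle.

```bash
python3 - <<'E'
from h import *
k=5
T=lambda pts:(np.array(pts,float)-[400,0]+.5)/k-.5+[291,190]
for pts,z in(([(522,135),(692,207)],.117),([(497,137),(717,230)],.112)):
    a,b=at_z('side',T(pts),z); print((a+b)/2,np.hypot(*(a-b)[:2]),np.arctan2(*(a-b)[1::-1])%np.pi)
a,b=at_z('top',[(280+189.5/5-.5,205+288.5/5-.5)],.117)[0],at_z('top',[(280+185.5/5-.5,205+315.5/5-.5)],.112)[0]
c=np.array([.5507,.0226]); 
for v in(a,b): print(np.arctan2(*(v[:2]-c)[::-1])%np.pi,np.hypot(*(v[:2]-c)))
E
```

```text
[0.55055465 0.02107168 0.117     ] 0.08161637816751452 3.0063429811084026
[0.54994486 0.02277622 0.112     ] 0.10557979606781234 3.0093761630977562
3.0244987181342133 0.03897900711965618
3.0099461280200024 0.05300423485898408
```

The lines are within 0.015 rad of the yellow marks, and the lid is flat, gripped and still. Handing in.

```bash
python3 -c "
from cell import robot; print(robot.close_job())"
```

```text
the job is handed in; nothing more can be done
None
```

The cinnamon stick is in the mill bowl and the lid is seated flat, turned to within about 0.015 rad of the yellow marks and still gripped there; the job was handed in at about 12.5 s, and the verdict was not shown.

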